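# Feed tray for three, then hold the carrier hatch open

## Robot

A 7-joint arm with a two-finger parallel gripper is mounted at the origin on a cart in front of the work surface, level with it; the furniture and walls round the work are solid. World frame = base frame: x ahead of the robot, y to its left, z up, the work surface at z = 0. Lengths are in m, angles in rad, forces in N, time in s.
With the tool pointing down it reaches from about 0.425 to 0.975 m from the base axis. Payload 16.7 kg.
Tool frame: the origin (TCP) lies midway between the tips of the shut fingers; the grasp point (between the pads) lies 19 mm behind it (ctrl.grip_point_offset is the distance from the TCP to the grasp point, in m); z points along the fingers, y is the direction in which the jaws open and shut (so a half turn about z gives the same grasp; the last joint's range is limited). The gripper opens to 85 mm and grips with 20 to 120 N. Pads are 22 mm wide; open, the fingers measure 114 mm over their backs; the gripper's body (76 mm by 85 mm) begins 54 mm behind the grasp point. The pads swing forward as they close: fully open they stand 13 mm farther back than shut.
Start: joints at [-1.454, 0.426, 0.074, 1.606, -0.034, 1.111, -0.067], TCP at [0.178, 0.651, 0.231] pointing down, gripper open.
Joint ranges: [-2.85, 2.85], [-0.5, 2.14], [-1.23, 1.37], [0.21, 2.46], [-1.02, 4.16], [0.16, 2.05], [-2.73, 2.73]. Speed limits (rad/s): [1.89, 1.89, 2.39, 2.39, 3.01, 3.01, 3.01].

## Interface

Orientations are given as a rotation vector (axis times angle).
In Python, from plant import ctrl, cams, ticket gives the robot as it stands. The module is installed in compiled form; this text tells all that it offers.
- The arm moves only by the tool send_rows, never from a script. Its argument "motion" is a list of rows, each a list of 6 numbers: the shift along the world's x, y, z scaled (see below), then the turn, a rotation vector about the world's x, y, z scaled (see below). In form: [[dx, dy, dz, ax, ay, az], ...]. A call has 1 to 20 rows; each row is the pose to reach, as a shift and turn from the pose commanded when the call began; what a row does not reach only later rows make up. The controller multiplies each number of a shift by 500 mm and each number of a turn by 90 degrees. A row lasts 1/12 s, in which the tool goes at most 41.7 mm and 7.16 degrees, less where a joint would pass 70% of its speed; a pose out of reach is approached as far as the arm can. A call with a number of a shift or a turn outside -1 to 1 is refused whole. A call with a gripper value outside its range is refused whole. "hand" is the opening, from -1 (shut) to 1 (fully open), set as the call begins (left out, the last holds). The fingers move at their own pace and stop on an object; "force" is the grip in N (left out, the last holds). Time passes only in rows, so rows that repeat a pose let the fingers close. It gives the time, the measured TCP pose, the force and the opening at its end, in the units of the state.
- ctrl.read_state(): the state, without advancing time (a new reading comes with each control period).
- cams.capture(name): name is "scene" or "top" or "wrist"; returns a dict with "pixels" (420x560x3 uint8, red, green, blue), "vfov" (degrees; the focal length in pixels is half the picture's height over the tangent of half this angle, whatever the lens; pixels are square), "cx", "cy" (the principal point, pixels), "R" (3x3) and "t" (3): a world point X has camera coordinates R X + t; the wrist camera has in their place "mount" (4x4, takes a point from camera to tool coordinates, whose origin is the TCP and whose axes are the flange's). Camera axes: x right, y down, z forward; pixel columns grow to the right and rows downward; lengths in m; the calibration is good to about 2 mm. A picture is of the moment at which its call begins: read the wrist's pose just before it. There is no depth.
- ticket.close_job(): hands the job in, once; it reports no verdict.
The state is a dict: "t": time; "joints": joint angles; "qd": joint speeds; "joint_torque": joint torques, N m; "position": TCP position; "eef_rot": TCP orientation; "force": force on the tool from outside, world axes, zero at the start; "moment": the same for the moment, N m; "gripper_width": finger opening in m.
Only numpy, scipy, OpenCV 4.12 (cv2) and the standard library are available. Lean on these libraries where they do the work, as an engineer would, in place of code of your own. Each camera call takes 0.05 s, during which the arm holds its last target.

## Task

One food cup already stands on the steel feed tray: leave it there and add two more, so that exactly three stand on the tray, upright and let go, with the spare cup left on the table. Then pull the red spring latch tab on the nestling carrier sideways, away from the ball coupling, lift the wire hatch off its ball with it and raise the hatch's front edge at least 10 cm. Finish while still holding the hatch up (it falls shut by itself), so that the keeper can reach in; spill no cup on the way and leave the other things on the table alone.

Things in the scene. Friction and masses are not known exactly. Their poses are not given: they have to be found in the camera images.
- carrier: Pale grey open-topped carrier box with a basket of nestlings in it, 320 mm (its x) by 210 mm (its y) by 100 mm high, fixed. Origin: foot of its front wall, in the middle; its +x points to the rear. In front of the wall, on the centre line, stands a ball stud (ball 18 mm across, at x -27 mm, centre 107 mm high). The hinge axis lies at x +315 mm.
- hatch: Wire-grid hatch, 315x204x8 mm, 0.25 to 0.45 kg, hinged along the carrier's rear top edge; swings up (front edge up and back, to 1.4 rad), falls shut when let go. Origin: middle of its front edge's underside, 315 mm before the hinge axis (104 mm high); axes as the carrier's when shut; its z axis leans by the opening angle. A steel tongue runs over the front edge to a 31 mm wide socket dome on the ball, top 123 mm high.
- hatch_front (a point): Middle of the hatch's front bar, 311 mm from the hinge axis; 108 mm high when shut.
- latch_tab (a point): Grip point of the latch's red upright tab (14 mm thick along the carrier's y, 22 mm along its x; top 13 mm above this point; free beside it down to 18 mm below, where dome and guide ear begin). Rides on the hatch, 342 mm in front of the hinge axis, 66 mm to the carrier's -y side of the ball; 141 mm high when shut. Pinch it across the carrier's y; it may pivot in the fingers as the hatch swings.
- latch (a joint): Slide of the latch, m: 0 is home, its fork under the ball so that the hatch cannot rise; grows as the tab is pulled to the carrier's -y. The fork clears the ball from about 0.014; hard stop at 0.020. The spring pulls it home with 3 N at 0, 8 N at 0.020. Once the hatch is up the latch may be let home or kept pulled.
- feed_tray: Flat stainless tray, 127 mm (its x) by 246 mm (its y), fixed to the table; floor 3 mm thick, rim 14 mm high, inner floor 114 by 234 mm. Origin: centre of its underside.
- cup_a: Small clear food cup with yellow mash, 42 mm across the rim, narrower at the foot, 38 mm high, 35 g. Origin: centre of its underside. Starts on the tray.
- cup_b: Small clear food cup with yellow mash, 42 mm across the rim, narrower at the foot, 38 mm high, 35 g. Origin: centre of its underside. Starts on the table.
- cup_c: Small clear food cup with yellow mash, 42 mm across the rim, narrower at the foot, 38 mm high, 35 g. Origin: centre of its underside. Starts on the table.
- cup_d: Small clear food cup with yellow mash, 42 mm across the rim, narrower at the foot, 38 mm high, 35 g. Origin: centre of its underside. Starts on the table.
- thermo_meter: White pocket thermometer lying flat, 78x52x17 mm, bystander. Origin: centre of its underside.
- dropper: Brown dropper bottle with a black bulb, 33 mm across, 102 mm high, bystander. Origin: centre of its underside.
- glass_jar: Small open glass jar, 62 mm across, 60 mm high, bystander. Origin: centre of its underside.
- syringe_c: Clear feeding syringe lying flat, 103x26x16 mm, bystander. Origin: centre of its underside.
Mind the look-alikes: they are no part of the job. Leave any purple look-alike of the cup_a alone.

How it is judged:
By the outcome, as a careful person would: the job done as asked, in the order asked, and still so for the second after the job is handed in, while the arm keeps its last pose, push and grip.
It also fails if it takes over 58 s, if anything falls off the work surface, if the arm or the gripper's body presses on something with over 40 N, if the wrist force passes 120 N, or if a joint passes its speed limit or range.

## Working session

There is one attempt and no reset: what is moved stays moved. The work goes in short steps, Python scripts to look and compute and a tool call to move; the robot and the scene stay as the last step left them, time stands still between calls to the robot, and variables do not carry over. Pictures are saved under pics/ and viewed, and the job is handed in when it is done.

Besides the shell and the picture viewer there is one more tool, called after "Request:" by a JSON object that holds its "method" and its "body". send_rows: Moves the arm, as the interface text tells. Shifts and turns lie within -1 to 1; 1 stands for 500 mm of shift or 90 degrees of turn. Its arguments: {"type":"object","properties":{"motion":{"type":"array"},"hand":{"type":"number"},"force":{"type":"number"}},"required":["motion"]}

```bash
ls; mkdir -p pics
cat > h.py <<'E'
import numpy as np, cv2
from plant import ctrl, cams, ticket
from scipy.spatial.transform import Rotation as Ro
def cap(name,fn=None):
    s=ctrl.read_state(); c=cams.capture(name)
    if fn: cv2.imwrite('pics/'+fn,cv2.cvtColor(c['pixels'],cv2.COLOR_RGB2BGR))
    return s,c
def cammat(s,c):
    H=c['pixels'].shape[0]; f=H/2/np.tan(np.radians(c['vfov'])/2)
    if 'R' in c: R=np.array(c['R']);t=np.array(c['t']); C=-R.T@t; Rwc=R.T
    else:
        M=np.array(c['mount']); Rt=Ro.from_rotvec(s['eef_rot']).as_matrix(); Rwc=Rt@M[:3,:3]; C=Rt@M[:3,3]+np.array(s['position'])
    return f,c['cx'],c['cy'],Rwc,C
def ray(P,u,v,z):
    f,cx,cy,R,C=P; d=R@np.array([(u-cx)/f,(v-cy)/f,1]); return C+d*(z-C[2])/d[2]
def proj(P,X):
    f,cx,cy,R,C=P; p=R.T@(np.array(X)-C); return np.array([cx+f*p[0]/p[2],cy+f*p[1]/p[2]])
def tri(P1,uv1,P2,uv2):
    A=[];b=[]
    for P,(u,v) in((P1,uv1),(P2,uv2)):
        f,cx,cy,R,C=P; d=R@np.array([(u-cx)/f,(v-cy)/f,1]); d/=np.linalg.norm(d); Q=np.eye(3)-np.outer(d,d); A.append(Q); b.append(Q@C)
    A=np.vstack(A);b=np.hstack(b); x=np.linalg.lstsq(A,b,rcond=None)[0]; return x,np.linalg.norm(A@x-b)
E
python3 - <<'E'
from h import *
for n in('scene','top','wrist'):
    s,c=cap(n,n+'0.png'); print(n,{k:(np.round(v,3).tolist()) for k,v in c.items() if k!='pixels'})
print({k:np.round(v,3).tolist() for k,v in s.items()}, ctrl.grip_point_offset)
E
```

```text
pics
scene {'vfov': 42.71, 'cx': 279.891, 'cy': 208.681, 'R': [[-0.495, -0.868, -0.02], [-0.379, 0.236, -0.895], [0.782, -0.436, -0.446]], 't': [0.348, 0.293, 1.483]}
top {'vfov': 53.492, 'cx': 275.179, 'cy': 211.028, 'R': [[-0.003, -1.0, 0.01], [-0.986, 0.002, -0.167], [0.167, -0.01, -0.986]], 't': [0.108, 0.572, 1.428]}
wrist {'vfov': 61.09, 'cx': 277.769, 'cy': 211.826, 'mount': [[-0.001, -0.946, -0.324, 0.084], [1.0, -0.001, -0.0, 0.001], [0.0, -0.324, 0.946, -0.143], [0.0, 0.0, 0.0, 1.0]]}
{'t': 0.1, 'joints': [-1.453, 0.427, 0.074, 1.607, -0.034, 1.111, -0.067], 'qd': [-0.001, -0.001, 0.001, -0.004, -0.001, 0.001, -0.002], 'joint_torque': [0.008, -95.154, 3.773, -46.441, 0.02, 0.007, -0.0], 'position': [0.178, 0.651, 0.231], 'eef_rot': [-0.418, -3.114, 0.002], 'force': [-0.09, 0.386, -0.895], 'moment': [-0.0, 0.041, -0.018], 'gripper_width': 0.086} 0.0187
```

View pics/scene0.png

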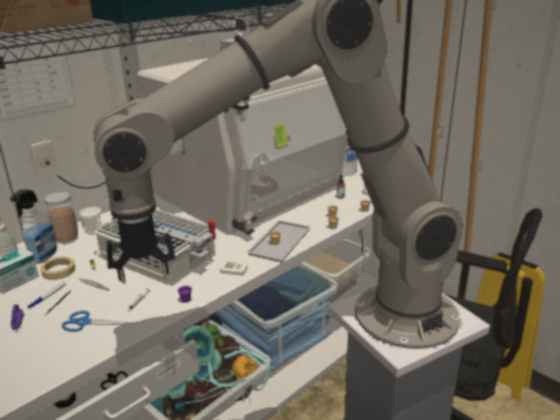

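View pics/top0.png

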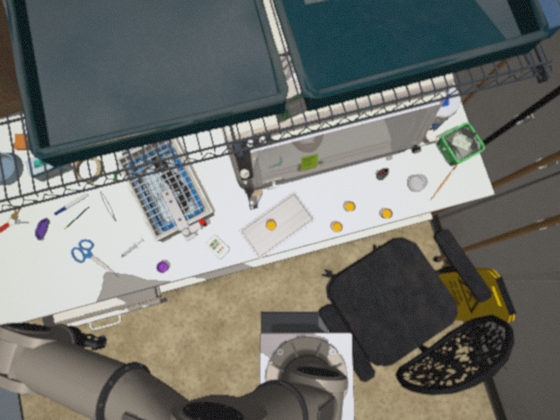

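View pics/wrist0.png

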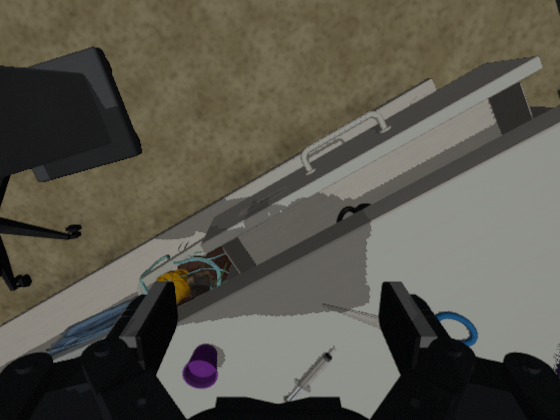

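Run:
```python
import cv2
t=cv2.imread('pics/top0.png')
cv2.imwrite('pics/top0c.png',cv2.resize(t[130:280,110:310],None,fx=4,fy=4,interpolation=cv2.INTER_CUBIC))
cv2.imwrite('pics/top0d.png',cv2.resize(t[160:260,230:430],None,fx=4,fy=4,interpolation=cv2.INTER_CUBIC))
t=cv2.imread('pics/scene0.png')
cv2.imwrite('pics/scene0c.png',cv2.resize(t[160:310,200:400],None,fx=4,fy=4,interpolation=cv2.INTER_CUBIC))
```

```text
(no output)
```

View pics/top0c.png

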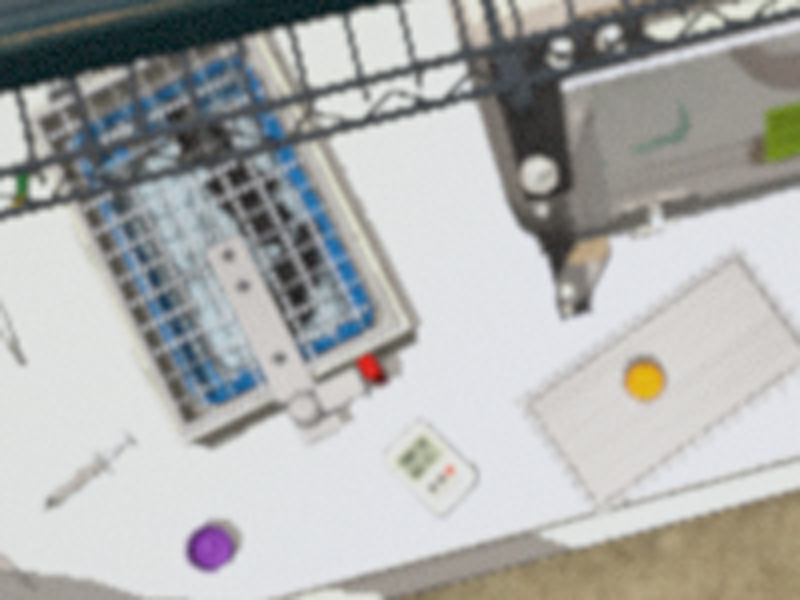

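View pics/top0d.png

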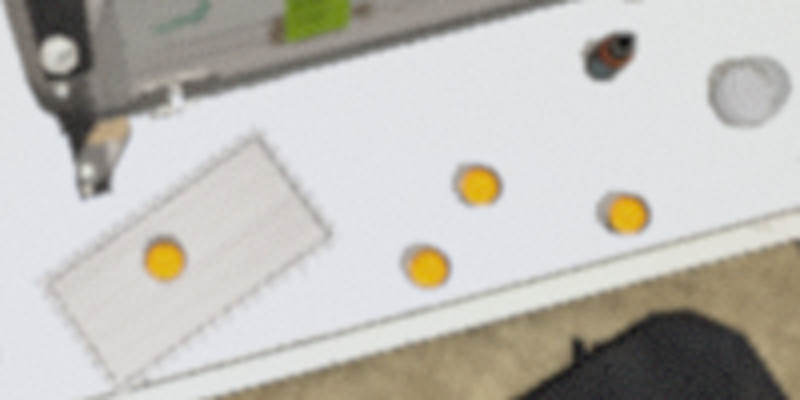

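View pics/scene0c.png

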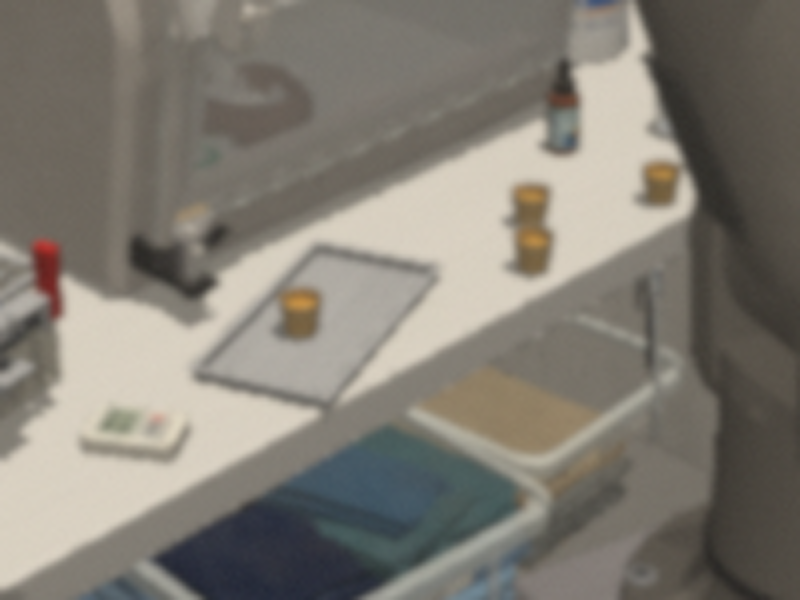

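```bash
cat > m.py <<'E'
from h import *
def blobs(img,lo,hi,amin=15):
    hsv=cv2.cvtColor(img,cv2.COLOR_RGB2HSV); m=cv2.inRange(hsv,np.array(lo),np.array(hi))
    n,l,st,ce=cv2.connectedComponentsWithStats(m)
    return [(ce[i],st[i]) for i in range(1,n) if st[i][4]>=amin]
E
python3 - <<'E'
from m import *
P={}
for n in('scene','top'):
    s,c=cap(n); P[n]=cammat(s,c)
    print(n,'C',P[n][4].round(3))
    for ce,st in blobs(c['pixels'],(10,120,80),(30,255,255)):
        X=ray(P[n],*ce,0.033); print('orange',ce.round(1),st.tolist(),X.round(3), np.hypot(*X[:2]).round(3))
    for ce,st in blobs(c['pixels'],(0,150,80),(6,255,255),8)+blobs(c['pixels'],(174,150,80),(180,255,255),8):
        print('red',ce.round(1),st.tolist(),ray(P[n],*ce,0.145).round(3))
T=P['top']
for (x,y) in [(528,402),(737,252),(600,505)]:
    u,v=110+x/4,130+y/4; print('traycorner',ray(T,u,v,0.014).round(3))
print(ray(T,230+332/4,160+236/4,.014).round(3))
for (x,y) in [(413,335),(190,440)]:
    u,v=110+x/4,130+y/4; print('carr front corner',ray(T,u,v,0.1).round(3))
E
```

```text
scene C [-0.876  0.879  0.931]
orange [13.  3.] [9, 0, 10, 10, 42] [10.367 -0.03   0.033] 10.367
orange [71.7  3.4] [65, 0, 16, 7, 62] [ 9.528 -0.884  0.033] 9.569
orange [84.9  2.1] [83, 0, 5, 5, 17] [ 9.609 -1.124  0.033] 9.675
orange [398.5  10.5] [398, 0, 2, 22, 42] [ 5.183 -4.453  0.033] 6.833
orange [440.2  82. ] [429, 0, 23, 176, 605] [ 1.818 -1.918  0.033] 2.643
orange [478.4 117.6] [466, 0, 25, 252, 1081] [ 1.096 -1.492  0.033] 1.852
orange [24.2  6.5] [16, 5, 16, 4, 37] [ 9.561 -0.123  0.033] 9.562
orange [57.3  5.9] [51, 4, 14, 5, 35] [ 9.253 -0.601  0.033] 9.273
orange [21.5 12.7] [17, 11, 12, 4, 21] [8.574 0.028 0.033] 8.574
orange [ 8. 14.] [5, 12, 7, 5, 20] [8.529 0.221 0.033] 8.531
orange [364.7 203.2] [362, 202, 6, 4, 20] [ 0.566 -0.294  0.033] 0.638
orange [332.4 208.6] [330, 207, 6, 4, 19] [ 0.594 -0.165  0.033] 0.616
orange [332.8 219.2] [330, 217, 7, 5, 28] [ 0.523 -0.117  0.033] 0.536
orange [274.6 235.1] [271, 233, 8, 5, 33] [0.531 0.117 0.033] 0.544
orange [502.2 260. ] [491, 254, 20, 16, 92] [ 0.023 -0.406  0.033] 0.407
orange [525.  335.1] [497, 265, 48, 136
[... 946 characters left out ...]
[ 0.519 -0.112  0.033] 0.531
orange [520.4 232.7] [503, 226, 37, 13, 62] [ 0.495 -0.767  0.033] 0.913
orange [483.5 244.4] [465, 239, 37, 12, 58] [ 0.453 -0.631  0.033] 0.777
orange [478.6 296.8] [439, 268, 76, 55, 1559] [ 0.271 -0.598  0.033] 0.657
orange [465.5 291.1] [462, 285, 7, 14, 41] [ 0.291 -0.554  0.033] 0.626
orange [471.1 302.4] [468, 298, 7, 9, 32] [ 0.253 -0.571  0.033] 0.624
red [202.1 221.5] [199, 219, 7, 6, 28] [0.521 0.348 0.145]
red [  3.3 227.1] [0, 224, 8, 8, 28] [0.504 0.995 0.145]
traycorner [0.507 0.226 0.014]
traycorner [0.644 0.037 0.014]
traycorner [0.415 0.161 0.014]
[ 0.548 -0.03   0.014]
carr front corner [0.554 0.318 0.1  ]
carr front corner [0.465 0.504 0.1  ]
```

Run:
```python
from m import *
s,c=cap('top');T=cammat(s,c)
R=Ro.from_rotvec(s['eef_rot']).as_matrix(); print(R.round(3)); y=R[:,1]; print('yaw y',np.degrees(np.arctan2(y[1],y[0])))
print('hood line z0',ray(T,262,187,0).round(3),ray(T,372,160,0).round(3), 'latch',ray(T,255,205,0.05).round(3))
s2,c2=cap('scene');S=cammat(s2,c2)
print('tab',tri(T,(202.1,221.5),S,(211.4,225.9)))
for a,b in [((336.7,226.5),(332.8,219.2)),((349.5,206.1),(332.4,208.6)),((270.8,224.7),(274.6,235.1)),((386.4,213.2),(364.7,203.2))]: print(tri(T,a,S,b))
```

```text
[[-0.965  0.264 -0.   ]
 [ 0.264  0.965 -0.001]
 [-0.    -0.001 -1.   ]]
yaw y 74.70894721570713
hood line z0 [0.67  0.155 0.   ] [ 0.773 -0.257  0.   ] latch [0.593 0.178 0.05 ]
tab (array([0.52137843, 0.34771301, 0.1388121 ]), np.float64(0.002047629747690467))
(array([ 0.51735943, -0.11222173,  0.03674229]), np.float64(0.0013822622126483267))
(array([ 0.59091685, -0.16089368,  0.03507743]), np.float64(0.002051497614231919))
(array([0.5243396 , 0.12189481, 0.03755258]), np.float64(0.0009802999677488442))
(array([ 0.56532368, -0.2921288 ,  0.03408517]), np.float64(0.0013501497396352616))
```

Request:
{"method": "send_rows", "body": {"motion": [[0.5,-0.7,0.06,0,0,-0.437],[0.5,-0.7,0.06,0,0,-0.437],[0.5,-0.7,0.06,0,0,-0.437],[0.5,-0.7,0.06,0,0,-0.437],[0.5,-0.7,0.06,0,0,-0.437],[0.5,-0.7,0.06,0,0,-0.437],[0.5,-0.7,0.06,0,0,-0.437],[0.5,-0.7,0.06,0,0,-0.437],[0.5,-0.7,0.06,0,0,-0.437],[0.5,-0.7,0.06,0,0,-0.437],[0.5,-0.7,0.06,0,0,-0.437]], "hand": 1, "force": 25}}

```text
t: 1.27
position: [0.4312, 0.2959, 0.2622]
eef_rot: [1.449, 2.786, 0.001]
force: [0.1, 0.4, -0.5]
gripper_width: 0.0856
```

Request:
{"method": "send_rows", "body": {"motion": [[0.18,-0.826,-0.2,0,0,0],[0.18,-0.826,-0.2,0,0,0],[0.18,-0.826,-0.2,0,0,0],[0.18,-0.826,-0.2,0,0,0],[0.18,-0.826,-0.2,0,0,0],[0.18,-0.826,-0.2,0,0,0],[0.18,-0.826,-0.2,0,0,0],[0.18,-0.826,-0.2,0,0,0],[0.18,-0.826,-0.2,0,0,0],[0.18,-0.826,-0.2,0,0,0],[0.18,-0.826,-0.2,0,0,0],[0.18,-0.826,-0.2,0,0,0]]}}

```text
t: 2.27
position: [0.5177, -0.1166, 0.1606]
eef_rot: [1.449, 2.787, -0.003]
force: [-1.4, -0.8, 0.0]
gripper_width: 0.0852
```

Run:
```python
from m import *
s,c=cap('wrist','w1.png');P=cammat(s,c); print(s['t'],np.round(s['position'],4),np.round(s['force'],2))
for ce,st in blobs(c['pixels'],(10,120,60),(30,255,255),60): print(ce.round(1),st.tolist(),ray(P,*ce,0.033).round(4))
for n in([0.518,-0.112,0.035],[0.591,-.161,.035]): print(proj(P,n))
```

```text
2.2667 [ 0.5177 -0.1166  0.1606] [-1.41 -0.83  0.04]
[280.9 200.1] [258, 178, 46, 45, 1584] [ 0.519  -0.1141  0.033 ]
[315.  267.4] [303, 263, 25, 12, 156] [ 0.577  -0.1464  0.033 ]
[318.7 291.3] [299, 273, 41, 37, 1191] [ 0.5936 -0.163   0.033 ]
[ 35.  310.1] [0, 274, 95, 63, 2405] [ 0.399  -0.3227  0.033 ]
[ 41.2 297.7] [20, 283, 55, 35, 753] [ 0.3984 -0.3076  0.033 ]
[101.4 306.6] [73, 286, 53, 52, 539] [ 0.4456 -0.2856  0.033 ]
[213.5 371.7] [194, 345, 38, 48, 1161] [ 0.5646 -0.2901  0.033 ]
[281.52055925 198.05306815]
[318.02587695 289.33783771]
```

View pics/w1.png

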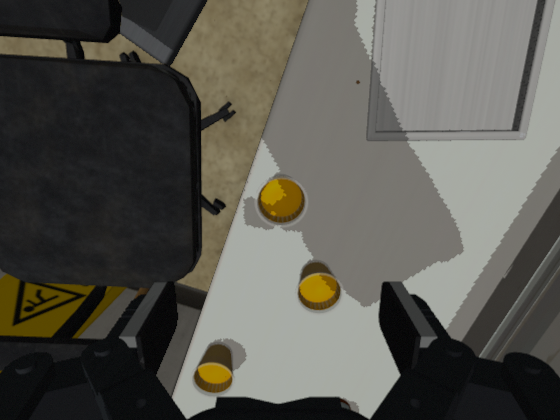

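Request:
{"method": "send_rows", "body": {"motion": [[0,-0.002,-0.08,0,0,0],[0,-0.002,-0.16,0,0,0],[0,-0.002,-0.23,0,0,0],[0,-0.002,-0.29,0,0,0],[0,-0.002,-0.31,0,0,0],[0,-0.002,-0.31,0,0,0],[0,-0.002,-0.31,0,0,0]]}}

```text
t: 2.9
position: [0.5184, -0.1126, 0.0072]
eef_rot: [1.441, 2.792, 0.0]
force: [-0.6, 0.3, -0.1]
gripper_width: 0.0857
```

Request:
{"method": "send_rows", "body": {"motion": [[0,0,0,0,0,0],[0,0,0,0,0,0],[0,0,0,0,0,0],[0,0,0,0,0,0],[0,0,0,0,0,0],[0,0,0,0,0,0]], "hand": -1, "force": 20}}

```text
t: 3.4
position: [0.5189, -0.113, 0.0073]
eef_rot: [1.441, 2.79, 0.002]
force: [-2.1, 0.4, 10.5]
gripper_width: 0.0401
```

Run:
```python
from m import *
s,c=cap('wrist','w2.png');P=cammat(s,c); print(s['t'],np.round(s['position'],4),s['gripper_width'],np.round(s['force'],2))
s,c=cap('scene','s2.png'); t=c['pixels'][150:300,200:400,::-1]; cv2.imwrite('pics/s2c.png',cv2.resize(t,None,fx=4,fy=4,interpolation=cv2.INTER_CUBIC))
```

```text
3.4 [ 0.5189 -0.113   0.0073] 0.04005471620016779 [-2.12  0.43 10.53]
```

View pics/w2.png

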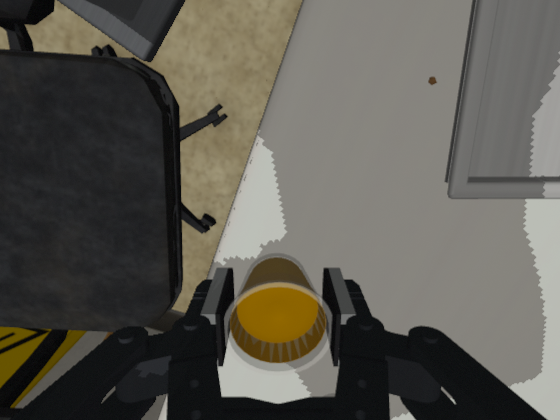

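View pics/s2c.png

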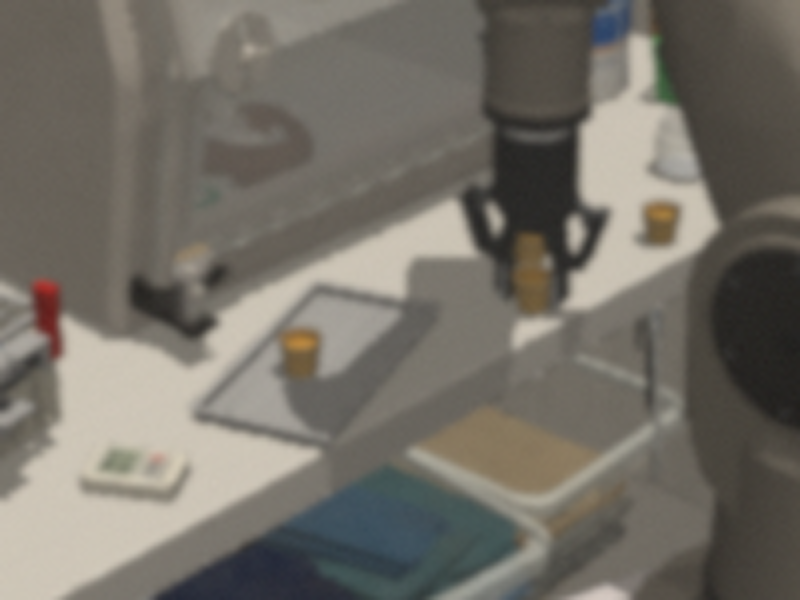

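Request:
{"method": "send_rows", "body": {"motion": [[0,0,0.03,0,0,0],[0,0,0.08,0,0,0],[0.01,0.04,0.13,0,0,0],[0.03,0.1,0.14,0,0,0],[0.05,0.17,0.14,0,0,0],[0.075,0.24,0.14,0,0,0],[0.09,0.295,0.14,0,0,0],[0.096,0.317,0.12,0,0,0],[0.096,0.317,0.09,0,0,0],[0.096,0.317,0.09,0,0,0]]}}

```text
t: 4.33
position: [0.5648, 0.0464, 0.0494]
eef_rot: [-1.438, -2.791, 0.003]
force: [-1.2, -0.9, -0.7]
gripper_width: 0.0397
```

Run:
```python
from m import *
s,c=cap('wrist','w3.png');P=cammat(s,c); print(s['t'],np.round(s['position'],4),s['gripper_width'],np.round(s['force'],2))
```

```text
4.3333 [0.5648 0.0464 0.0494] 0.039684980498405555 [-1.23 -0.93 -0.74]
```

View pics/w3.png

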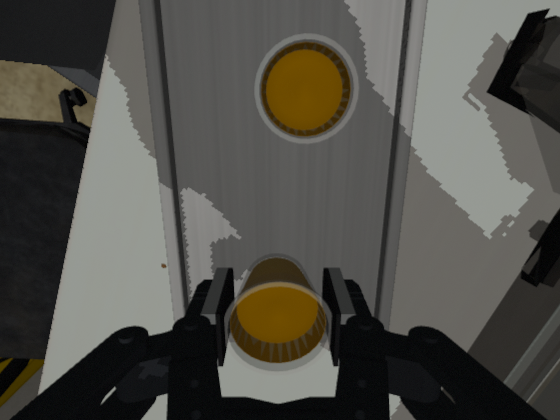

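Request:
{"method": "send_rows", "body": {"motion": [[0,0,-0.03,0,0,0],[0,0,-0.06,0,0,0],[0,0,-0.075,0,0,0],[0,0,-0.082,0,0,0],[0,0,-0.082,0,0,0],[0,0,-0.082,0,0,0]]}}

```text
t: 4.88
position: [0.5661, 0.0448, 0.0109]
eef_rot: [1.443, 2.79, 0.0]
force: [0.4, 0.9, -0.6]
gripper_width: 0.0397
```

Request:
{"method": "send_rows", "body": {"motion": [[0,0,0,0,0,0],[0,0,0,0,0,0],[0,0,0,0,0,0],[0,0,0,0,0,0]], "hand": 0.4}}

```text
t: 5.22
position: [0.5661, 0.0456, 0.0106]
eef_rot: [1.441, 2.791, 0.0]
force: [-0.2, -0.4, 0.0]
gripper_width: 0.06
```

Request:
{"method": "send_rows", "body": {"motion": [[0,0,0.04,0,0,0],[0,0,0.12,0,0,0],[0,0,0.2,0,0,0],[0,0,0.25,0,0,0],[0,0,0.25,0,0,0]]}}

```text
t: 5.63
position: [0.5685, 0.0456, 0.1404]
eef_rot: [1.44, 2.787, 0.008]
force: [1.3, -0.2, 0.4]
gripper_width: 0.0602
```

Run:
```python
from m import *
s,c=cap('wrist','w4.png');P=cammat(s,c); print(s['t'],np.round(s['position'],4),s['gripper_width'],np.round(s['force'],2))
for ce,st in blobs(c['pixels'],(10,120,60),(30,255,255),300): print(ce.round(1),st.tolist(),ray(P,*ce,0.036).round(4))
```

```text
5.6333 [0.5685 0.0456 0.1404] 0.060180727534402165 [ 1.33 -0.24  0.39]
[290.5  86.1] [265, 57, 53, 58, 2383] [0.5261 0.1214 0.036 ]
[273.2 211.4] [250, 188, 48, 48, 1723] [0.5666 0.044  0.036 ]
[ 38.9 354.6] [4, 331, 64, 59, 490] [ 0.478 -0.175  0.036]
[ 10.8 350.6] [0, 335, 32, 35, 371] [ 0.4571 -0.1845  0.036 ]
```

View pics/w4.png

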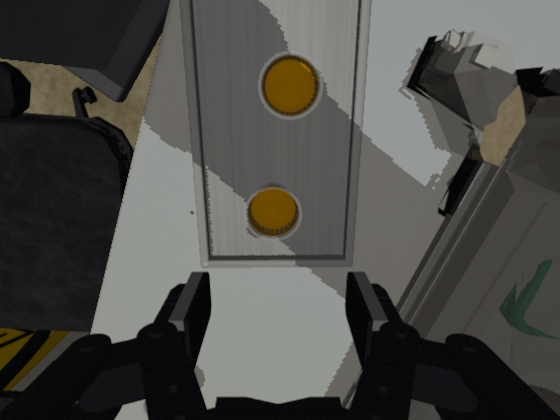

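Request:
{"method": "send_rows", "body": {"motion": [[0.01,-0.08,0,0,0,0],[0.02,-0.16,0,0,0,0],[0.03,-0.24,0,0,0,0],[0.04,-0.32,0,0,0,0],[0.05,-0.38,-0.02,0,0,0],[0.051,-0.414,-0.06,0,0,0],[0.051,-0.414,-0.1,0,0,0],[0.051,-0.414,-0.12,0,0,0],[0.051,-0.414,-0.12,0,0,0]], "hand": 1}}

```text
t: 6.43
position: [0.5897, -0.1608, 0.0724]
eef_rot: [-1.44, -2.787, 0.002]
force: [-0.5, 0.2, -1.0]
gripper_width: 0.0856
```

Run:
```python
from m import *
s,c=cap('wrist','w5.png');P=cammat(s,c); print(s['t'],np.round(s['position'],4),s['gripper_width'],np.round(s['force'],2))
for ce,st in blobs(c['pixels'],(10,120,60),(30,255,255),300): print(ce.round(1),st.tolist(),ray(P,*ce,0.033).round(4))
```

```text
6.4333 [ 0.5897 -0.1608  0.0724] 0.0856113220413445 [-0.46  0.22 -0.98]
[281.2 251.7] [252, 226, 59, 58, 2467] [ 0.5922 -0.1612  0.033 ]
[ 62.8 302.2] [24, 277, 76, 57, 786] [ 0.5057 -0.2629  0.033 ]
[ 12.  287.9] [0, 278, 34, 22, 327] [ 0.4774 -0.2711  0.033 ]
[ 11.5 306.5] [0, 293, 34, 29, 319] [ 0.482  -0.2833  0.033 ]
```

View pics/w5.png

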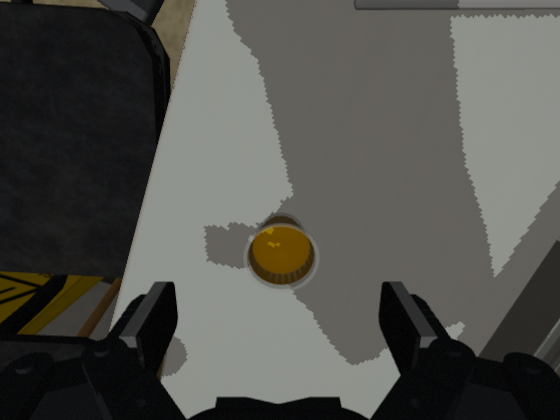

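Request:
{"method": "send_rows", "body": {"motion": [[0,0,-0.05,0,0,0],[0,0,-0.1,0,0,0],[0,0,-0.13,0,0,0],[0,0,-0.134,0,0,0],[0,0,-0.134,0,0,0]]}}

```text
t: 6.9
position: [0.5914, -0.161, 0.0084]
eef_rot: [-1.44, -2.791, 0.001]
force: [0.1, -0.2, 0.4]
gripper_width: 0.0855
```

Request:
{"method": "send_rows", "body": {"motion": [[0,0,0,0,0,0],[0,0,0,0,0,0],[0,0,0,0,0,0],[0,0,0,0,0,0],[0,0,0,0,0,0],[0,0,0,0,0,0]], "hand": -1, "force": 20}}

```text
t: 7.4
position: [0.5922, -0.1615, 0.0094]
eef_rot: [1.441, 2.79, 0.001]
force: [-1.8, 1.5, 9.4]
gripper_width: 0.0402
```

Request:
{"method": "send_rows", "body": {"motion": [[0,0,0.03,0,0,0],[0,0,0.08,0,0,0],[0,0,0.14,0,0,0],[-0.02,0.05,0.18,0,0,0],[-0.045,0.13,0.18,0,0,0],[-0.07,0.2,0.18,0,0,0],[-0.095,0.28,0.18,0,0,0],[-0.125,0.36,0.18,0,0,0],[-0.15,0.44,0.18,0,0,0],[-0.18,0.52,0.18,0,0,0],[-0.205,0.59,0.18,0,0,0],[-0.22,0.64,0.18,0,0,0],[-0.228,0.663,0.16,0,0,0],[-0.228,0.663,0.12,0,0,0],[-0.228,0.663,0.1,0,0,0],[-0.228,0.663,0.1,0,0,0]]}}

```text
t: 8.73
position: [0.4767, 0.1689, 0.0569]
eef_rot: [-1.442, -2.79, 0.004]
force: [-0.5, -0.1, -0.4]
gripper_width: 0.0399
```

Run:
```python
from m import *
s,c=cap('wrist','w6.png');P=cammat(s,c); print(s['t'],np.round(s['position'],4),s['gripper_width'],np.round(s['force'],2))
s,c=cap('top','t6.png'); t=c['pixels'][160:260,170:370,::-1]; cv2.imwrite('pics/t6c.png',cv2.resize(t,None,fx=4,fy=4,interpolation=cv2.INTER_CUBIC))
```

```text
8.7333 [0.4767 0.1689 0.0569] 0.03988760956780026 [-0.54 -0.09 -0.43]
```

View pics/w6.png

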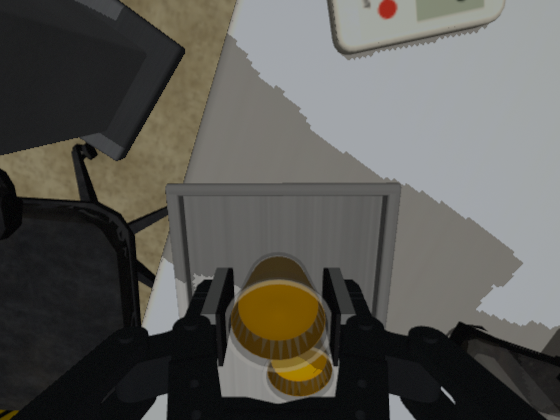

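View pics/t6c.png

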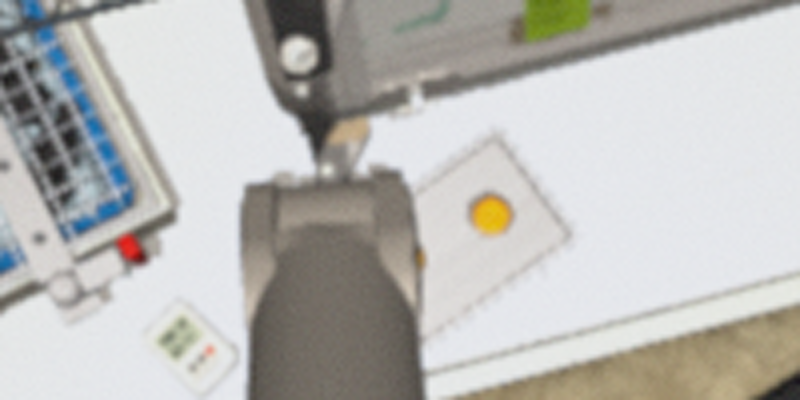

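Run:
```python
from m import *
s,c=cap('wrist');P=cammat(s,c)
e=ray(P,283,198,0.003);l=ray(P,189,240,0.003);r=ray(P,379,240,0.003)
p=np.array(s['position']);R=Ro.from_rotvec(s['eef_rot']).as_matrix()
for q in(e,l,r): print((R.T@(q-p)).round(4))
```

```text
[0.0248 0.0032 0.0555]
[-0.0017 -0.0536  0.0556]
[-0.0018  0.0613  0.0555]
```

Request:
{"method": "send_rows", "body": {"motion": [[0.014,-0.007,-0.02,0,0,0],[0.014,-0.007,-0.05,0,0,0],[0.014,-0.007,-0.075,0,0,0],[0.014,-0.007,-0.088,0,0,0],[0.014,-0.007,-0.092,0,0,0],[0.014,-0.007,-0.092,0,0,0],[0.014,-0.007,-0.092,0,0,0]]}}

```text
t: 9.47
position: [0.4846, 0.1664, 0.0126]
eef_rot: [-1.442, -2.791, -0.0]
force: [-0.2, -0.4, 0.1]
gripper_width: 0.04
```

Request:
{"method": "send_rows", "body": {"motion": [[0,0,0,0,0,0],[0,0,0,0,0,0],[0,0,0,0,0,0],[0,0,0,0,0,0]], "hand": 0.4}}

```text
t: 9.8
position: [0.4845, 0.1667, 0.0124]
eef_rot: [1.441, 2.791, 0.0]
force: [-0.4, -0.8, -0.3]
gripper_width: 0.0597
```

Request:
{"method": "send_rows", "body": {"motion": [[0,0,0.04,0,0,0],[0,0,0.12,0,0,0],[0,0,0.2,0,0,0],[0,0,0.28,0,0,0],[0,0,0.34,0,0,0],[0,0,0.34,0,0,0]]}}

```text
t: 10.3
position: [0.4869, 0.1674, 0.1877]
eef_rot: [1.441, 2.788, 0.011]
force: [1.5, 1.0, -0.5]
gripper_width: 0.0597
```

Run:
```python
from m import *
s,c=cap('wrist','w7.png');P=cammat(s,c); print(s['t'],np.round(s['position'],4),s['gripper_width'],np.round(s['force'],2))
for ce,st in blobs(c['pixels'],(10,120,60),(30,255,255),300): print(ce.round(1),st.tolist(),ray(P,*ce,0.036).round(4))
```

```text
10.3 [0.4869 0.1674 0.1877] 0.05972642823726903 [ 1.47  1.02 -0.45]
[273.4 194.6] [253, 174, 42, 42, 1357] [0.4854 0.1653 0.036 ]
[281.8 257.2] [262, 240, 40, 36, 1114] [0.5258 0.121  0.036 ]
[269.7 336.9] [252, 322, 36, 31, 886] [0.5668 0.0429 0.036 ]
[ 14.8 391.4] [0, 371, 42, 42, 454] [ 0.387  -0.1661  0.036 ]
```

View pics/w7.png

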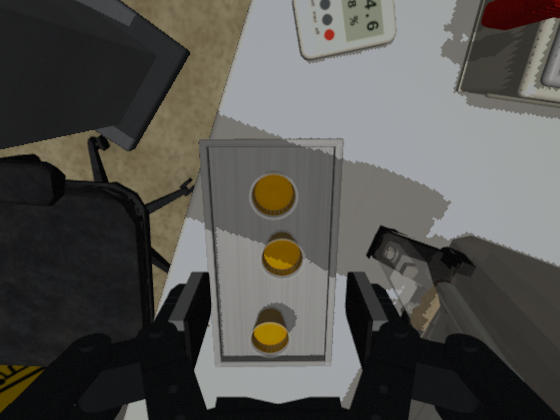

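Request:
{"method": "send_rows", "body": {"motion": [[0,0,0.08,0,0,0.07],[0,0.02,0.15,0,0,0.15],[0.073,0.363,0.176,0,0,0.89],[0.073,0.363,0.176,0,0,0.89],[0.073,0.363,0.176,0,0,0.89],[0.073,0.363,0.176,0,0,0.89],[0.073,0.363,0.176,0,0,0.89],[0.073,0.363,0.176,0,0,0.89],[0.073,0.363,0.176,0,0,0.89],[0.073,0.363,0.176,0,0,0.89],[0.073,0.363,0.176,0,0,0.89],[0.073,0.363,0.176,0,0,0.89],[0.073,0.363,0.176,0,0,0.89],[0.073,0.363,0.176,0,0,0.89]]}}

```text
t: 11.52
position: [0.5207, 0.3479, 0.2694]
eef_rot: [0.689, -3.064, 0.001]
force: [0.9, -0.2, -0.6]
gripper_width: 0.0601
```

Run:
```python
from m import *
s,c=cap('wrist','w8.png');P=cammat(s,c); print(s['t'],np.round(s['position'],4),s['gripper_width'],np.round(s['force'],2),np.round(s['joints'],2))
R=Ro.from_rotvec(s['eef_rot']).as_matrix(); print(R.round(3),np.degrees(np.arctan2(R[1,1],R[0,1])))
for ce,st in blobs(c['pixels'],(0,150,60),(6,255,255),100)+blobs(c['pixels'],(174,150,60),(180,255,255),100): print(ce.round(1),st.tolist(),ray(P,*ce,0.15).round(4))
```

```text
11.5167 [0.5207 0.3479 0.2694] 0.06005417884915722 [ 0.95 -0.17 -0.64] [-1.    0.33  0.4   1.69 -0.14  1.15  1.45]
[[-0.904 -0.428 -0.001]
 [-0.428  0.904 -0.001]
 [ 0.001 -0.    -1.   ]] 115.36349874654037
[275.3 205.8] [266, 193, 20, 27, 440] [0.5225 0.3472 0.15  ]
```

View pics/w8.png

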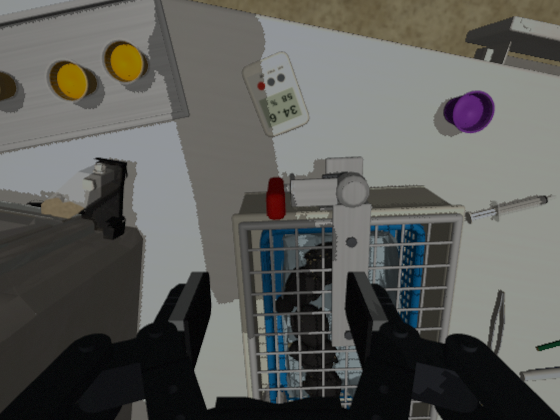

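Run:
```python
from m import *
s,c=cap('wrist');P=cammat(s,c)
t=c['pixels'][140:260,220:400,::-1]; cv2.imwrite('pics/w8c.png',cv2.resize(t,None,fx=4,fy=4,interpolation=cv2.INTER_CUBIC))
l=ray(P,235,217,.1);r=ray(P,464,209,.1); d=l-r; print(l,r,np.linalg.norm(d),'yaw of +y',np.degrees(np.arctan2(-d[1],-d[0])))
print('dome',ray(P,352,188,.118))
# predicted geometry from carrier yaw
for yaw in (23.5,25.5,27.5):
    y=np.radians(yaw); ex=np.array([np.cos(y),np.sin(y),0]);ey=np.array([-np.sin(y),np.cos(y),0])
    print(yaw,ray(P,352,188,.118)-66*.001*ey)
```

```text
[0.56328905 0.32442615 0.1       ] [0.46562436 0.51265543 0.1       ] 0.2120581341798622 yaw of +y 117.42300343994077
dome [0.48957586 0.40381186 0.118     ]
23.5 [0.5158933 0.3432859 0.118    ]
25.5 [0.51798959 0.34424123 0.118     ]
27.5 [0.52005127 0.34526915 0.118     ]
```

View pics/w8c.png

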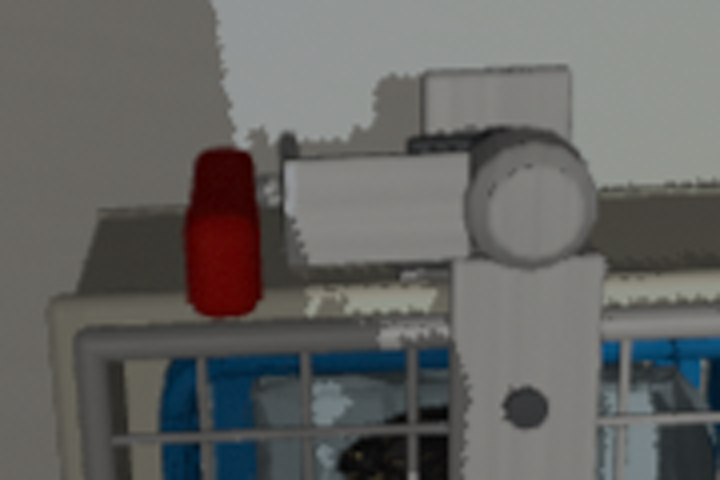

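Request:
{"method": "send_rows", "body": {"motion": [[0.001,-0.002,-0.05,0,0,0.022],[0.001,-0.002,-0.12,0,0,0.022],[0.001,-0.002,-0.18,0,0,0.022],[0.001,-0.002,-0.23,0,0,0.022],[0.001,-0.002,-0.265,0,0,0.022],[0.001,-0.002,-0.284,0,0,0.022],[0.001,-0.002,-0.284,0,0,0.022],[0.001,-0.002,-0.284,0,0,0.022]], "hand": 0}}

```text
t: 12.28
position: [0.5217, 0.3472, 0.1287]
eef_rot: [-0.745, 3.052, -0.0]
force: [0.6, -0.6, 0.8]
gripper_width: 0.0427
```

Run:
```python
from m import *
s,c=cap('wrist','w9.png');P=cammat(s,c); print(s['t'],np.round(s['position'],4),s['gripper_width'],np.round(s['force'],2))
```

```text
12.2833 [0.5217 0.3472 0.1287] 0.04273733918952953 [ 0.6  -0.6   0.82]
```

View pics/w9.png

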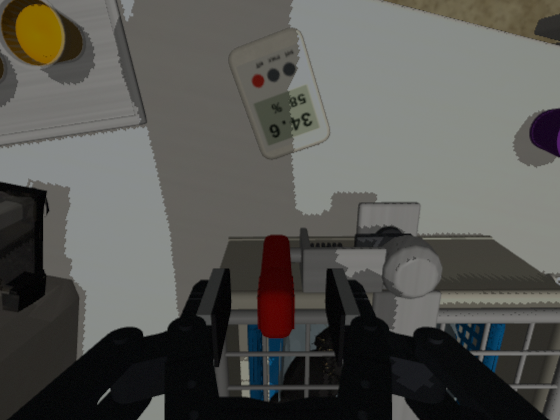

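Request:
{"method": "send_rows", "body": {"motion": [[0,0,0,0,0,0],[0,0,0,0,0,0],[0,0,0,0,0,0],[0,0,0,0,0,0],[0,0,0,0,0,0]], "hand": -1, "force": 60}}

```text
t: 12.75
position: [0.5223, 0.3466, 0.1295]
eef_rot: [-0.744, 3.051, 0.0]
force: [-0.7, -4.3, 7.3]
gripper_width: 0.0131
```

Request:
{"method": "send_rows", "body": {"motion": [[0.003,-0.006,0,0,0,0],[0.007,-0.013,0,0,0,0],[0.011,-0.02,0,0,0,0],[0.014,-0.027,0,0,0,0],[0.0175,-0.0337,0,0,0,0],[0.0175,-0.0337,0,0,0,0],[0.0175,-0.0337,0,0,0,0]]}}

```text
t: 13.33
position: [0.5302, 0.3319, 0.1295]
eef_rot: [-0.747, 3.05, 0.004]
force: [-3.3, 6.2, 4.1]
gripper_width: 0.0131
```

Run:
```python
from m import *
s,c=cap('wrist','w10.png');P=cammat(s,c); print(s['t'],np.round(s['position'],4),s['gripper_width'],np.round(s['force'],2))
d=np.array(s['position'])-[0.5223,.3466,.1295]; ey=np.array([-.46,.888,0]); print(-d@ey, d@[.888,.46,0], np.array(s['force'])@ey)
```

```text
13.3333 [0.5302 0.3319 0.1295] 0.013061484501591962 [-3.3   6.18  4.07]
0.01669220906617298 0.0002213317486124654 7.005196847694891
```

View pics/w10.png

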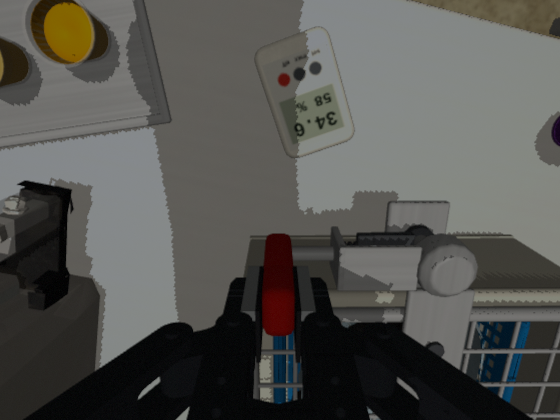

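Request:
{"method": "send_rows", "body": {"motion": [[0.0014,-0.0028,0,0,0,0],[0.0014,-0.0028,0,0,0,0],[0.002,-0.0025,0.01,0,0,0],[0.004,-0.0015,0.02,0,0,0],[0.006,-0.0004,0.034,0,0,0],[0.0085,0.001,0.05,0,0,0],[0.0121,0.0027,0.068,0,0,0],[0.0121,0.0027,0.068,0,0,0]]}}

```text
t: 14.05
position: [0.5358, 0.3334, 0.1641]
eef_rot: [-0.748, 3.051, 0.004]
force: [-5.0, 5.9, -3.1]
gripper_width: 0.0129
```

Run:
```python
from m import *
s,c=cap('wrist','w11.png');P=cammat(s,c); print(s['t'],np.round(s['position'],4),s['gripper_width'],np.round(s['force'],2))
ey=np.array([-.46,.888,0]);print(np.array(s['force'])@ey,np.array(s['force'])@[.888,.46,0])
```

```text
14.05 [0.5358 0.3334 0.1641] 0.012911518007094376 [-4.99  5.91 -3.11]
7.542061403538225 -1.7177700299319647
```

View pics/w11.png

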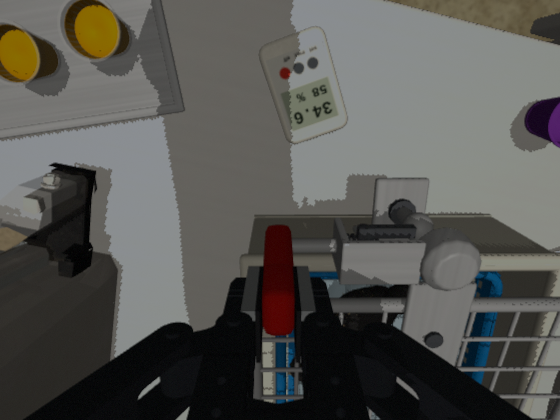

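Request:
{"method": "send_rows", "body": {"motion": [[0.0075,0.004,0.033,0,0,0],[0.0165,0.0086,0.066,0,0,0],[0.027,0.014,0.099,0,0,0],[0.0391,0.0202,0.131,0,0,0],[0.0525,0.027,0.162,0,0,0],[0.067,0.0347,0.192,0,0,0],[0.083,0.043,0.222,0,0,0],[0.1003,0.052,0.25,0,0,0],[0.1003,0.052,0.25,0,0,0],[0.1003,0.052,0.25,0,0,0]]}}

```text
t: 14.93
position: [0.5853, 0.3592, 0.2884]
eef_rot: [0.748, -3.05, -0.003]
force: [-8.7, 3.7, 1.0]
gripper_width: 0.0127
```

Run:
```python
from m import *
s,c=cap('wrist','w12.png');P=cammat(s,c); print(s['t'],np.round(s['position'],4),s['gripper_width'],np.round(s['force'],2))
ey=np.array([-.46,.888,0]);print(np.array(s['force'])@ey,np.array(s['force'])@[.888,.46,0])
cap('scene','s12.png');s,c=cap('top','t12.png')
t=c['pixels'][140:260,110:330,::-1]; cv2.imwrite('pics/t12c.png',cv2.resize(t,None,fx=3.5,fy=3.5,interpolation=cv2.INTER_CUBIC))
t=cv2.imread('pics/s12.png')[140:320,80:400];cv2.imwrite('pics/s12c.png',cv2.resize(t,None,fx=2.5,fy=2.5,interpolation=cv2.INTER_CUBIC))
```

```text
14.9333 [0.5853 0.3592 0.2884] 0.012743123827344828 [-8.7   3.71  1.03]
7.298193906791592 -6.01458161486383
```

View pics/w12.png

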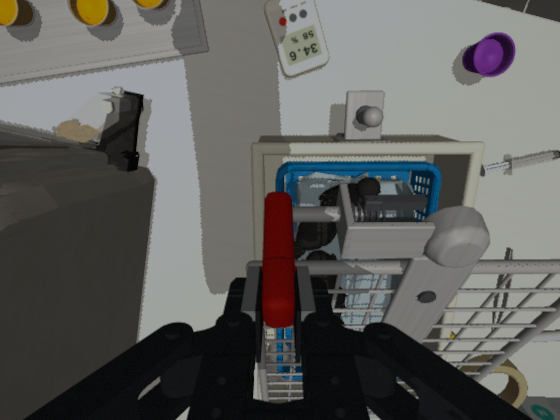

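View pics/s12c.png

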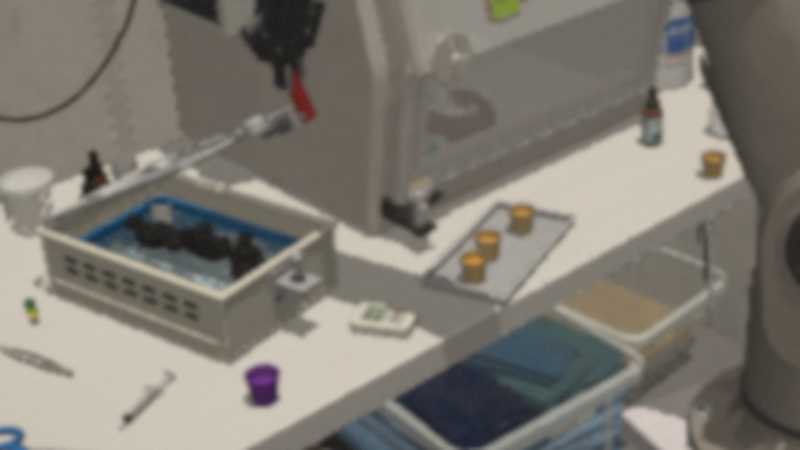

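View pics/t12c.png

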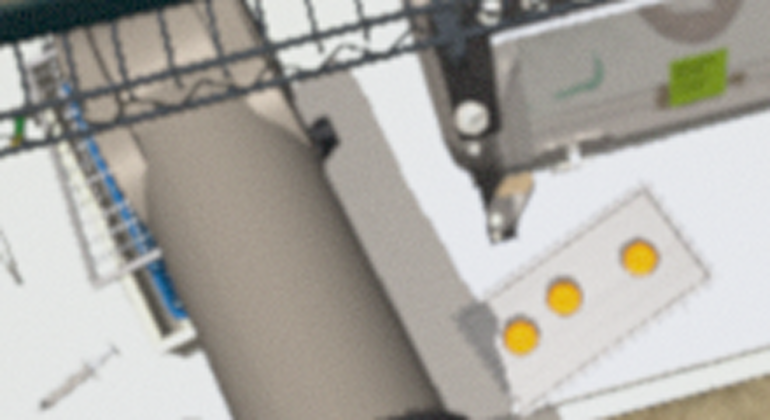

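Request:
{"method": "send_rows", "body": {"motion": [[0,0,0,0,0,0],[0,0,0,0,0,0],[0,0,0,0,0,0],[0,0,0,0,0,0],[0,0,0,0,0,0],[0,0,0,0,0,0],[0,0,0,0,0,0],[0,0,0,0,0,0],[0,0,0,0,0,0],[0,0,0,0,0,0],[0,0,0,0,0,0],[0,0,0,0,0,0]]}}

```text
t: 16.08
position: [0.5849, 0.359, 0.2878]
eef_rot: [0.748, -3.05, -0.003]
force: [-7.6, 4.7, 1.4]
gripper_width: 0.0128
```

Run:
```python
from m import *
sw,cw=cap('wrist','w13.png');W=cammat(sw,cw); print(sw['t'],np.round(sw['position'],4),sw['gripper_width'],np.round(sw['force'],2),np.round(sw['qd'],3))
ss,cs=cap('scene','s13.png');S=cammat(ss,cs)
o=np.array([.5145,.4185,0]);ex=np.array([.888,.46,0]);ey=np.array([-.46,.888,0]);ez=np.array([0,0,1.])
iw=cw['pixels'][:,:,::-1].copy(); isc=cs['pixels'][:,:,::-1].copy()
for th,col in((.3,(0,255,255)),(.4,(255,0,255)),(.5,(0,255,0))):
    for y in(-.1,0.02,.1):
        X=o+(.315-.311*np.cos(th)+.004*np.sin(th))*ex+y*ey+(.104+.311*np.sin(th)+.004*np.cos(th))*ez
        for P,im in((W,iw),(S,isc)):
            u=proj(P,X); cv2.circle(im,(int(round(u[0])),int(round(u[1]))),2,col,-1)
    print(th,X.round(3))
cv2.imwrite('pics/w13m.png',iw); cv2.imwrite('pics/s13m.png',cv2.resize(isc[140:320,80:400],None,fx=2.5,fy=2.5,interpolation=cv2.INTER_NEAREST))
```

```text
16.0833 [0.5849 0.359  0.2878] 0.012755466353028374 [-7.65  4.68  1.42] [ 0.001 -0.001 -0.     0.001  0.     0.     0.   ]
0.3 [0.485 0.516 0.2  ]
0.4 [0.495 0.521 0.229]
0.5 [0.508 0.528 0.257]
```

View pics/w13m.png

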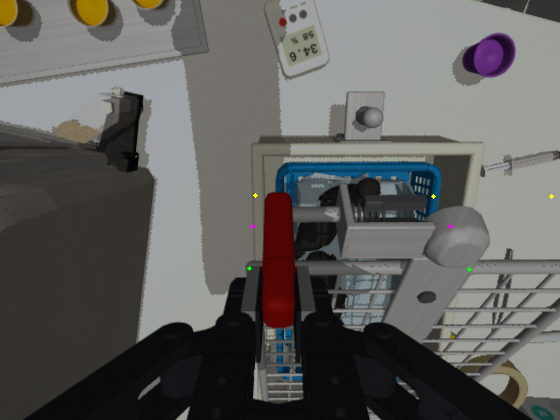

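View pics/s13m.png

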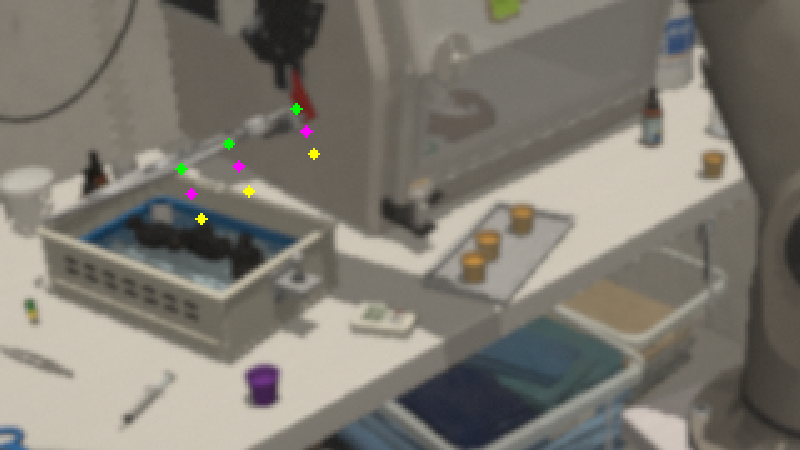

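Run:
```python
from plant import ticket
print(ticket.close_job())
```

```text
the job is handed in; nothing more can be done
None
```

I added two cups from the table to the tray next to the one already there, and the spare cup is still on the table. I then pulled the red tab about 17 mm sideways, lifted the hatch off its ball and handed the job in at about 16 s, still holding the hatch up.

- **Cups:** the last pictures show three cups upright and let go on the tray. The purple look-alike, thermometer, syringe and dropper bottle appear undisturbed. The glass jar is partly hidden by the arm in those pictures, but the arm never went near it.
- **Hatch:** the front bar lines up with a 0.5 rad opening in both the wrist and scene views, about 15 cm up. It stayed steady over a 1 s hold.
- **Forces:** readings stayed at about 10 N or less. The highest was a brief 10 N or so each time the fingers closed on a cup. No check failed or disagreed.

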